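# Square the seed carrier and swing out the side lamp on a copy stand

## Task

Get the copy stand ready for today's germination photograph. Reaching in under the ring light, push the seed carrier round by its free front right corner, keeping the notched opposite corner at the pivot peg, and press it gently home so that the notch sits on the pivot peg and the left edge lies against the stop peg; and swing the folded side lamp right out until it clicks home against its end stop. Do not knock the ring light, and leave everything else where it is.

Things in the scene. Friction and masses are not known exactly. Their poses are not given: they have to be found in the camera images.
- stand: Copy stand, fixed. Grey baseboard 360 mm (x) by 420 mm (y), 18 mm thick; origin at the centre of its underside, on the table; x points to its back (away from the robot), y to its left, z up. A 30 mm column stands on a foot (50 by 75 mm, 22 mm high) at the middle of the back, 155 mm behind the origin; its boom at 335 mm height carries camera and ring light over the board.
- ring_light: Flat horizontal ring over the carrier: outer diameter 220 mm, inner 152, 24 mm thick, underside 250 mm above the baseboard; origin on its axis, 6 mm above its underside. Camera and boom are above it; below it is free. A tool straight down at the carrier's front right corner would hit it: lean the tool back towards the robot, 40 to 45 degrees when the corner stands furthest back.
- pivot_peg (a point): Pivot peg at the back left of the carrier: fixed upright steel peg, 16 mm diameter, standing 18 mm above the baseboard; this point is on its axis, half-way up.
- stop_peg (a point): Stop peg, of the same size, 136 mm in front of the pivot peg and 14 mm further left; this point is on its axis, half-way up. The carrier's left edge bears on it when the carrier is square to the stand. A push in front of this peg's line (on the last 8 mm of the carrier's right edge) levers the notch off the pivot peg; push a little behind it.
- carrier: Loose white flat plate 150 x 150 x 12 mm, about 0.32 kg, on the baseboard, with filter paper and oat seeds on top. A 15 mm square notch is cut from its back left corner; its inner walls bear on the pivot peg. Origin: on the underside, where the peg's axis comes when the notch is home; x to its back edge, y to its left edge; the plate spans -144 to +6 mm in x and in y.
- carrier_centre (a point): Centre of the carrier, half-way up its 12 mm thickness (69 mm in front and 69 mm right of the origin in the plate's axes).
- push_corner (a point): The carrier's front right corner, half-way up its thickness: the corner opposite the notch. At the start the carrier is turned 9 to 20 degrees anticlockwise (from above) from square and its notch is up to 7 mm short of the peg, so this corner must be pushed to the left; sliding takes 1 to 3 N.
- lamp (a joint): Angle of the side lamp's arm about its upright hinge: 0 folded back along the left side of the baseboard (along the stand's +x), growing anticlockwise from above as it swings out; 1.6 rad is its end stop, out to the left. Free (under 1 N at the lamp) to 0.8 rad; then a spring strut resists (about 3 N) up to its dead point at 1.27 rad; past that it drives the arm on to the stop and holds it.
- lamp_hinge (a point): On the axis of the lamp's hinge, at the front left of the baseboard, 35 mm above the table.
- lamp_head (a point): Centre of the lamp head: black box 60 mm long along the arm, 40 mm wide across it, 55 mm tall, 67 to 122 mm above the table, 150 mm from the hinge axis; x points outward along the arm. Below it an 18 mm round post on a flat arm 22 mm wide, top 38 mm above the table. Push it on its side from within, or grip it across its width from above.
- forceps: Steel forceps 150 mm long, 4 mm high, lying on the front of the baseboard; bystander.
- jar_lid: Brass-coloured jar lid, 71 mm across, 13 mm high, on the front right of the baseboard; bystander.
- dish: Glass dish, 80 mm across, 30 mm high, on the back left of the baseboard; bystander.
- oat_jar: Glass jar of oats, 76 mm across, 108 mm high, on the table to the right; bystander.
- spray_bottle: Spray bottle, 82 mm across, 225 mm high, on the table to the right of the stand; bystander.
- flask: Steel drinking flask, 72 mm across, 240 mm high, on the table to the right; bystander.
- pencil: Green pencil, 180 mm long, lying on the table in front of the stand; bystander.
There are look-alikes about, which are no part of the job. Leave any brown or pink look-alike of the carrier alone.

How it is judged:
At the end, for the whole second after the job is handed in: The carrier lies flat on the baseboard, its notch within 5 mm of home on the pivot peg and its edges within 1.5 degrees of square to the stand, its left edge thus home at the stop peg; the lamp arm is out within 0.06 rad of its end stop and still (horizontal distance between carrier and pivot_peg below 0.005 m and angle between the x axis of carrier and the x axis of stand, either way round below 0.026 rad and angle between carrier's own z axis and vertical below 0.03 rad and z of carrier in the frame of stand below 0.021 m and value of joint lamp above 1.54 rad and velocity of joint lamp below 0.05 rad/s); the robot touches nothing.
It fails at once if the notched corner strays from the pivot peg by more than 15 mm (horizontal distance between carrier and pivot_peg above 0.015 m).
It fails at once if the carrier is forced against the pegs (more than 45 N) (contact force between carrier and stand above 45 N).
It fails at once if the ring light is knocked (more than 10 N) (contact force between any of the arm, the fingers and ring_light above 10 N).
It fails at once if a bystander is moved by more than 20 mm (distance of any of forceps, jar_lid, dish, oat_jar, spray_bottle, flask, pencil from where it was at the start of the episode above 0.02 m).
It also fails if it takes over 72 s, if anything falls off the work surface, if the arm or the gripper's body presses on something with over 40 N, if the wrist force passes 120 N, or if a joint passes its speed limit or range.

## Robot

A 6-joint arm with a two-finger parallel gripper is mounted at the origin on the work surface. World frame = base frame: x ahead of the robot, y to its left, z up, the work surface at z = 0. Lengths are in m, angles in rad, forces in N, time in s.
With the tool pointing down it reaches from about 0.325 to 0.775 m from the base axis. Payload 5.5 kg.
Tool frame: the origin (TCP) lies between the finger pads; the fingertips stand 11 mm ahead of it and the grasp point (between the pads) lies 8 mm behind it (r.finger_overhang is the distance from the TCP to the fingertips, in m); z points along the fingers, y is the line along which they close (so a half turn about z gives the same grasp; the last joint's range is limited). The gripper opens to 85 mm and grips with 20 to 120 N. Pads are 22 mm wide; open, the fingers measure 114 mm over their backs; the gripper's body (76 mm by 85 mm) begins 54 mm behind the grasp point. The pads swing forward as they close: fully open they stand 13 mm farther back than shut.
Start: joints at [1.109, 0.091, 1.231, -0, 1.82, -0.057], TCP at [0.236, 0.552, 0.221] pointing down, gripper open.
Joint ranges: [-2.87, 2.87], [-0.86, 2.18], [0.17, 2.46], [-1.51, 4.65], [0.06, 2.69], [-2.65, 2.65]. Speed limits (rad/s): [2.57, 2.57, 3.01, 3.14, 3.14, 3.14].

## Interface

Orientations are given as a 3x3 rotation matrix whose columns are the frame's x, y, z axes.
In Python, from workcell import r gives the robot as it stands. Calls block until the motion is done:
- r.move_pose(position, orientation): joint-space move of the TCP to a pose.
- r.move_linear(position, orientation=None, velocity=0.15, force_limit=None): straight line of the TCP; orientation=None keeps the orientation; velocity is the mean speed in m/s. With force_limit (N) it stops when the force on the tool has changed by that much, and returns True; else False.
- r.movej(angles): joint-space move.
- r.set_gripper(opening, newtons=None): finger opening in m; newtons is the grip in N (None keeps the last); returns when the fingers have stopped.
- r.hold(seconds).
- r.ik(position, orientation): joint angles nearest the present ones, or None.
- r.state(): the state.
- r.read_camera(name): name is "scene" or "top"; returns the picture (480x640x3 uint8, red, green, blue); there is no depth.
- r.camera_model(name): a dict with "fov_y" (degrees; the focal length in pixels is half the picture's height over the tangent of half this angle, whatever the lens; pixels are square), "cx", "cy" (the principal point, pixels), "R" (3x3) and "t" (3): a world point X has camera coordinates R X + t. Camera axes: x right, y down, z forward; pixel columns grow to the right and rows downward; lengths in m; the calibration is good to about 2 mm. A picture is of the moment at which its call begins. camera_model takes no time and is no camera call.
A pose or a line that the arm cannot do raises r.IKError and nothing moves.
- r.hand_in(): hands the job in; it is judged then, once.
The state is a dict: "t": time; "qpos": joint angles; "joint_velocities": joint speeds; "joint_efforts": joint torques, N m; "eef_pos": TCP position; "orientation": TCP orientation; "force": force on the tool from outside, world axes, zero at the start; "wrist_torque": the same for the moment, N m; "gripper_width": finger opening in m; "finger_force": force on a finger pad.
Only numpy, scipy, OpenCV 4.12 (cv2) and the standard library are available. Lean on these libraries where they do the work, as an engineer would, in place of code of your own. Each camera call takes 0.05 s, during which the arm holds its last target. There are 200 camera calls.

## Working session

There is one attempt and no reset: what is moved stays moved. The work goes in short steps, each a Python script; the robot and the scene stay as the last script left them, time stands still between calls to the robot, and variables do not carry over. Pictures are saved under pics/ and viewed, at most 10 in all, crops included, and the job is handed in when it is done.

```bash
mkdir -p pics
cat > h.py <<'E'
import numpy as np, cv2
from workcell import r
def snap(n,f):
    im=r.read_camera(n); cv2.imwrite('pics/'+f,im[:,:,::-1]); return im
def foc(m): return 240/np.tan(np.radians(m['fov_y'])/2)
def ray(n,u,v,z):
    m=r.camera_model(n);R=np.array(m['R']);t=np.array(m['t']);f=foc(m)
    d=R.T@np.array([(u-m['cx'])/f,(v-m['cy'])/f,1]);c=-R.T@t
    return c+d*(z-c[2])/d[2]
def proj(n,X):
    m=r.camera_model(n);p=np.array(m['R'])@np.array(X)+np.array(m['t']);f=foc(m)
    return np.array([m['cx']+f*p[0]/p[2],m['cy']+f*p[1]/p[2]])
E
python3 - <<'E'
from h import *
for n in('scene','top'):
    snap(n,n+'0.png');m=r.camera_model(n);print(n,m, -np.array(m['R']).T@np.array(m['t']))
print(r.state()['t'],r.finger_overhang)
E
```

```text
scene {'fov_y': 44.304267423142996, 'cx': 309.6321995749382, 'cy': 243.98710079026486, 'R': array([[-0.76637832, -0.64232852,  0.00885143],
       [-0.59748772,  0.70768127, -0.37708838],
       [ 0.23595064, -0.29428098, -0.92613498]]), 't': array([0.32335753, 0.54610404, 1.24655822])} [0.27997845 0.18807254 1.35754849]
top {'fov_y': 51.51811078545889, 'cx': 332.3284407506135, 'cy': 237.4411236761815, 'R': array([[ 0.01627697, -0.99984585,  0.0065835 ],
       [-0.99206289, -0.01697065, -0.12459222],
       [ 0.12468474, -0.00450326, -0.99218619]]), 't': array([-0.20169949,  0.56273835,  1.40702132])} [ 0.3861208  -0.18578217  1.46746783]
0.1 0.011
```

View pics/scene0.png

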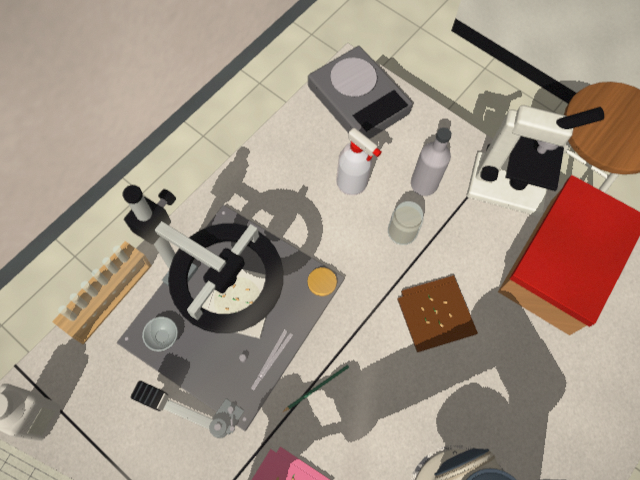

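View pics/top0.png

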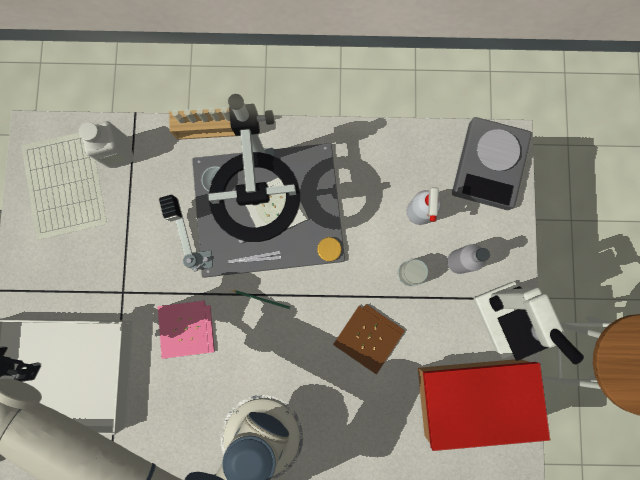

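The real carrier is the white plate with seeds under the ring: top (262,205), scene (237,295). The look-alikes are brown at top (370,338) and pink at top (186,330). I'll check the choice in one close crop of both views.

Run:
```python
from h import *
a=cv2.imread('pics/scene0.png')[190:440,110:350]; b=cv2.imread('pics/top0.png')[90:290,150:360]
cv2.imwrite('pics/c1.png',np.hstack([cv2.resize(a,(400,417),interpolation=2),cv2.resize(b[:,:200],(400,400),interpolation=2)[:417].copy() if 0 else cv2.copyMakeBorder(cv2.resize(b[:,:200],(400,400),interpolation=2),0,17,0,0,0)]))
for n,u,v,z in [('top',193,158,.018),('top',333,143,.018),('top',347,261,.018),('top',202,276,.018),('scene',118,342,.018),('scene',224,206,.018),('scene',345,277,.018),('scene',243,430,.018)]:
    print(n,u,v,ray(n,u,v,z).round(3))
```

```text
top 193 158 [0.801 0.228 0.018]
top 333 143 [ 0.855 -0.19   0.018]
top 347 261 [ 0.5   -0.236  0.018]
top 202 276 [0.449 0.184 0.018]
scene 118 342 [0.801 0.232 0.018]
scene 224 206 [ 0.852 -0.178  0.018]
scene 345 277 [ 0.501 -0.227  0.018]
scene 243 430 [0.452 0.19  0.018]
```

View pics/c1.png

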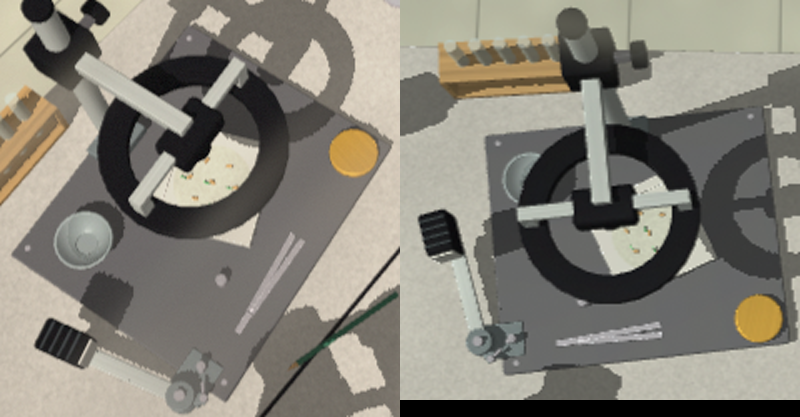

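```bash
cat >> h.py <<'E'
def tri(a,b):
    A=[];B=[]
    for n,(u,v) in(('scene',a),('top',b)):
        c=ray(n,u,v,1.0);d=ray(n,u,v,0.)-c;d/=np.linalg.norm(d);P=np.eye(3)-np.outer(d,d);A.append(P);B.append(P@c)
    X=np.linalg.solve(sum(A),sum(B));return X,max(np.linalg.norm(P@X-b) for P,b in zip(A,B))
E
python3 - <<'E'
from h import *
s=cv2.imread('pics/scene0.png');t=cv2.imread('pics/top0.png')
print('stop',tri((242.6,358),(241.5,241)))
print('hinge',tri((219,426),(193,260)))
print('head',tri((149,395),(169,207)))
def comp(im,m,p):
    n,l,st,ce=cv2.connectedComponentsWithStats(m.astype(np.uint8)); k=l[p[1],p[0]];return l==k if k else None
# ring: dark mask, contour ellipse
for n,im,(x0,y0,x1,y1) in(('scene',s,(160,215,290,340)),('top',t,(200,145,305,248))):
    m=(im.max(2)<40).astype(np.uint8);q=np.zeros_like(m);q[y0:y1,x0:x1]=m[y0:y1,x0:x1]
    c=max(cv2.findContours(q,0,1)[0],key=cv2.contourArea);e=cv2.fitEllipse(cv2.convexHull(c));print(n,'ring',e, ray(n,*e[0],.28).round(3))
    # carrier white mask
    h=cv2.cvtColor(im,cv2.COLOR_BGR2HSV);w=((im.min(2)>150)).astype(np.uint8);q=np.zeros_like(w);q[y0:y1+5,x0:x1+10]=w[y0:y1+5,x0:x1+10]
    c=max(cv2.findContours(q,0,1)[0],key=cv2.contourArea);
    big=cv2.resize(im[y0-5:y1+15,x0-5:x1+15],None,fx=4,fy=4,interpolation=cv2.INTER_CUBIC);cv2.imwrite(f'pics/z_{n}.png',big)
E
python3 -c "
import cv2,numpy as np
a=cv2.imread('pics/z_scene.png')[160:,200:];b=cv2.imread('pics/z_top.png')[100:,100:];print(a.shape,b.shape)
H=max(a.shape[0],b.shape[0]);f=lambda i:cv2.copyMakeBorder(i,0,H-i.shape[0],0,0,0);cv2.imwrite('pics/z.png',np.hstack([f(a),f(b)]))"
```

```text
stop (array([0.55542548, 0.07436755, 0.01887799]), np.float64(0.0024438974171490362))
hinge (array([0.49782823, 0.21728141, 0.00363782]), np.float64(0.001794311659304914))
head (array([0.63585035, 0.26360171, 0.10377534]), np.float64(0.0009293228760894649))
scene ring ((196.3706512451172, 291.3734130859375), (48.3250846862793, 84.67516326904297), 151.6459197998047) [0.657 0.06  0.28 ]
top ring ((254.08627319335938, 196.58055114746094), (89.2047348022461, 90.32817840576172), 75.71550750732422) [0.632 0.    0.28 ]
(420, 400, 3) (392, 400, 3)
```

View pics/z.png

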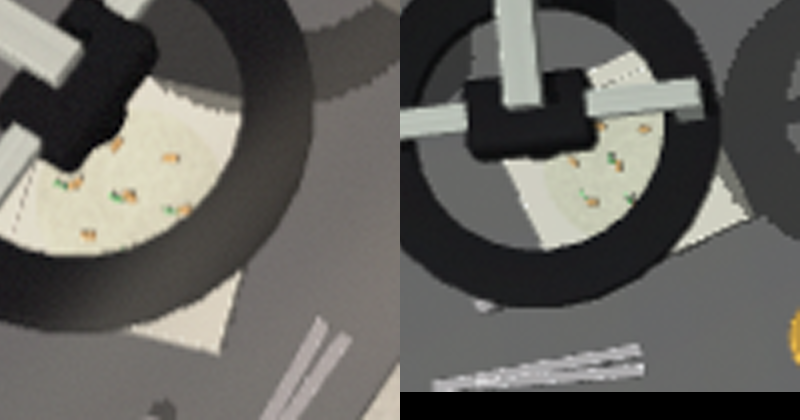

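Run:
```python
from h import *
S=lambda u,v:ray('scene',155+(200+u)/4-.4,210+(160+v)/4-.4,.030)
T=lambda u,v:ray('top',195+(100+u-400)/4-.4,140+(100+v)/4-.4,.030)
ang=lambda a,b:np.degrees(np.arctan2(*(b-a)[[1,0]]))
FL=S(220,353);FR=T(750,213)
print('FL',FL,'FR',FR,'len',np.linalg.norm(FL-FR),'ydir-90',ang(FR,FL)-90)
print('front edge scene',ang(S(242,272),FL)-90,'top',ang(FR,T(680,250))-90)
print('left edge top',ang(T(545,250),T(505,165)),'right scene',ang(S(240,112),S(160,82)))
th=np.radians(ang(FR,FL)-90);R=np.array([[np.cos(th),-np.sin(th)],[np.sin(th),np.cos(th)]])
m=((FL+FR)/2)[:2]; org=m+R@[.144,.069];print('carrier origin',org)
for w in(6.8,7.1,7.4):
    a=np.radians(w);Q=np.array([[np.cos(a),-np.sin(a)],[np.sin(a),np.cos(a)]])
    print(w,'pivot',np.array([.5555,.0745])+Q@[.136,-.014], 'stop in stand',Q.T@(np.array([.5555,.0745])-[.6514,.0004]),'hinge in stand',Q.T@(np.array([.4978,.2173])-[.6514,.0004]),'ring',Q.T@(np.array([.632,0])-[.6514,.0004]))
```

```text
FL [0.55688847 0.0171229  0.03      ] FR [ 0.62327359 -0.11754697  0.03      ] len 0.15014312337302196 ydir-90 26.240858554501955
front edge scene 26.71200772665084 top 29.23289354599109
left edge top 26.787602335542918 right scene 18.737343550626065
carrier origin [0.68873282 0.07534602]
6.8 pivot [0.69220096 0.07670142] stop in stand [-0.08645166  0.08493368] hinge in stand [-0.12683768  0.23356107] ring [-0.01931089  0.00189985]
7.1 pivot [0.69218756 0.07741715] stop in stand [-0.08600576  0.08538518] hinge in stand [-0.12561303  0.23422198] ring [-0.01930068  0.00200094]
7.4 pivot [0.69217042 0.0781328 ] stop in stand [-0.08555751  0.08583433] hinge in stand [-0.12438493  0.23487648] ring [-0.01928994  0.00210197]
```

Run:
```python
from h import *
for z in(.02,.04,.06):print(z,ray('scene',219,426,z).round(4),ray('top',193,260,z).round(4))
for z in(.09,.122):print(z,ray('scene',149,395,z).round(4),ray('top',169,207,z).round(4))
a=cv2.imread('pics/scene0.png')[365:445,120:250];b=cv2.imread('pics/top0.png')[185:280,145:225]
cv2.imwrite('pics/l.png',np.hstack([cv2.resize(a,(455,280),interpolation=2),cv2.resize(b,(236,280),interpolation=2)]))
```

```text
0.02 [0.4969 0.2175 0.02  ] [0.4949 0.2121 0.02  ]
0.04 [0.4937 0.2171 0.04  ] [0.4934 0.2066 0.04  ]
0.06 [0.4904 0.2166 0.06  ] [0.4919 0.2011 0.06  ]
0.09 [0.6407 0.2648 0.09  ] [0.6375 0.2677 0.09  ]
0.122 [0.6316 0.2628 0.122 ] [0.6316 0.2572 0.122 ]
```

View pics/l.png

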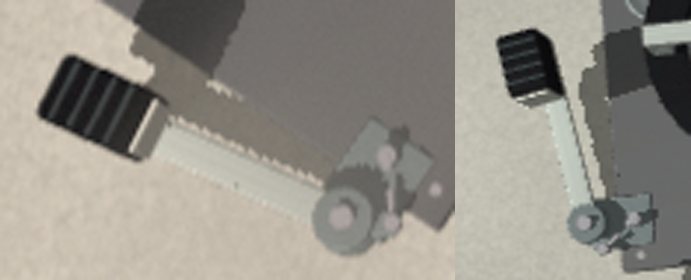

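Run:
```python
from h import *
h=tri((217.7,427),(189.7,260.3));p=tri((146.3,394.1),(168.4,206.4));print(h,p)
d=(p[0]-h[0])[:2];print(np.linalg.norm(d),np.degrees(np.arctan2(d[1],d[0]))-7.1)
s=r.state();print(s['orientation'].round(3),s['eef_pos'],s['force'])
```

```text
(array([0.49483313, 0.22012403, 0.02760097]), np.float64(0.001620896339068447)) (array([0.63859874, 0.26500093, 0.10738831]), np.float64(0.0027840870047107055))
0.1506070651279713 10.235920835370601
[[-0.919  0.394 -0.001]
 [ 0.394  0.919 -0.002]
 [ 0.    -0.002 -1.   ]] [0.23618164 0.55126382 0.21956384] [-0.63401915  0.53626143  0.18277603]
```

```bash
cat >> h.py <<'E'
H=np.array([.4935,.219])
def lpose(phi,gap,z,rad=.145,sg=1):
    a=np.radians(7.1+phi);e=np.array([np.cos(a),np.sin(a)]);n=np.array([-e[1],e[0]])
    p=H+rad*e-(.020+.0145+gap)*n;y=sg*np.array([*n,0]);Z=np.array([0,0,-1.])
    return np.array([*p,z]),np.column_stack([np.cross(y,Z),y,Z])
E
python3 - <<'E'
from h import *
for sg in(1,-1):
    for phi,g,z in[(10,.015,.20),(10,.015,.09),(50,0,.09),(92,0,.09)]:
        q=r.ik(*lpose(phi,g,z,sg=sg));print(sg,phi,lpose(phi,g,z)[0].round(3),None if q is None else np.round(q,2))
E
```

```text
1 10 [0.647 0.214 0.2  ] [ 0.27  0.31  1.02 -0.    1.81 -1.6 ]
1 10 [0.647 0.214 0.09 ] [ 0.27  0.32  1.2  -0.    1.62 -1.6 ]
1 50 [0.601 0.322 0.09 ] [ 0.44  0.32  1.2  -0.    1.62 -2.13]
1 92 [0.505 0.368 0.09 ] None
-1 10 [0.647 0.214 0.2  ] [ 0.27  0.31  1.02 -0.    1.81  1.54]
-1 10 [0.647 0.214 0.09 ] [ 0.27  0.32  1.2  -0.    1.62  1.54]
-1 50 [0.601 0.322 0.09 ] [ 0.44  0.32  1.2  -0.    1.62  1.02]
-1 92 [0.505 0.368 0.09 ] [ 0.58  0.17  1.38 -0.    1.6   0.42]
```

Run:
```python
from h import *
r.set_gripper(0.0,30)
r.move_pose(*lpose(8,.018,.20,sg=-1))
r.move_linear(*lpose(8,.018,.09,sg=-1),velocity=.2,force_limit=15)
for phi in range(14,95,8):
    hit=r.move_linear(*lpose(phi,0,.09,sg=-1),velocity=.12,force_limit=15)
    s=r.state();print(phi,hit,s['force'].round(1),round(s['t'],1))
    if hit:break
snap('top','t1.png')
```

```text
14 False [-0.4  0.4 -0.4] 3.9
22 False [ 0.1 -1.1 -0.2] 4.3
30 False [ 0.4 -0.3 -0.6] 4.6
38 False [-0.8 -0.6 -0.1] 4.9
46 False [0.5 0.6 0.4] 5.2
54 False [ 2.9 -2.2 -0.8] 5.6
62 False [ 3.   0.3 -1.5] 5.9
70 False [ 0.8 -0.2 -0. ] 6.2
78 False [-0.5  0.1  0.2] 6.5
86 False [-0.1  1.   0.5] 6.9
94 True [ 7.5 -0.1  1.3] 7.1
```

View pics/t1.png

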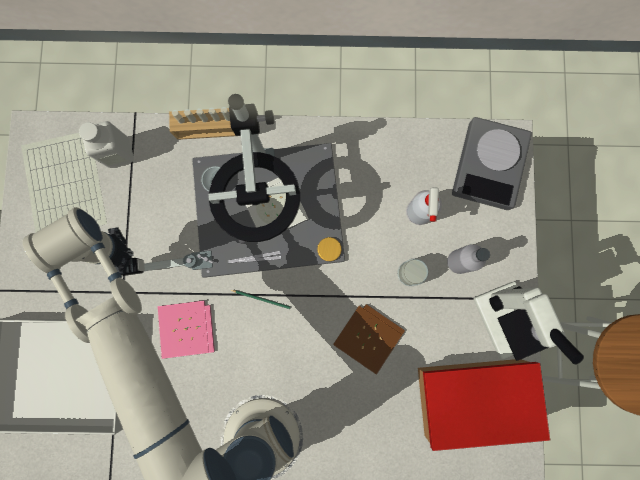

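The lamp arm now points out to the left, with its head at about (127,265) and the tool pressing it on the stop. Next I'll back off and plan the carrier push.

```bash
cat >> h.py <<'E'
P=np.array([.692,.0774])
def cpose(th,gap,sg=-1,lean=43,xc=-.122,back=0,z=.037):
    a=np.radians(th);L=np.radians(lean);e=np.array([np.cos(a),np.sin(a),0]);n=np.array([-e[1],e[0],0])
    p=np.array([*P,z])+xc*e+(-.144-.0145-gap)*n;Z=np.sin(L)*e+np.array([0,0,-np.cos(L)]);y=sg*n
    return p-back*Z,np.column_stack([np.cross(y,Z),y,Z])
E
python3 - <<'E'
from h import *
r.move_linear(*lpose(78,.02,.09,sg=-1),velocity=.1)
r.move_linear(*lpose(78,.02,.24,sg=-1),velocity=.25)
Z=np.array([0,0,-1.]);y=np.array([0,-1.,0])
r.move_pose([.38,.08,.28],np.column_stack([np.cross(y,Z),y,Z]))
print(r.state()['qpos'].round(2),r.state()['t'])
print('lid',ray('top',329,249,.03))
for sg in(1,-1):
  for th,g,b in[(27,.02,.18),(27,.02,0),(17,0,0),(7.1,0,0),(7.1,.02,.18)]:
    p=cpose(th,g,sg,back=b);q=r.ik(*p);print(sg,th,p[0].round(3),None if q is None else np.round(q,2))
E
```

```text
[ 0.12 -0.45  1.6   0.    1.99  1.69] 9.9083
lid [ 0.53276776 -0.18319162  0.03      ]
1 27 [ 0.555 -0.193  0.169] None
1 27 [ 0.664 -0.137  0.037] None
1 17 [ 0.622 -0.11   0.037] None
1 7.1 [ 0.591 -0.095  0.037] [-0.43 -0.44  2.2   0.53  0.78 -2.39]
1 7.1 [ 0.471 -0.13   0.169] None
-1 27 [ 0.555 -0.193  0.169] [-0.8  -0.29  1.84  0.73  1.38  0.23]
-1 27 [ 0.664 -0.137  0.037] [-0.57 -0.01  1.84  0.76  1.02  0.22]
-1 17 [ 0.622 -0.11   0.037] [-0.51 -0.24  2.05  0.69  0.89  0.44]
-1 7.1 [ 0.591 -0.095  0.037] [-0.43 -0.44  2.2   0.53  0.78  0.75]
-1 7.1 [ 0.471 -0.13   0.169] None
```

Run:
```python
from h import *
r.move_pose(*cpose(27,.02,back=.18))
print(r.state()['force'].round(1))
print(r.move_linear(*cpose(27,.02),velocity=.15,force_limit=12),r.state()['eef_pos'].round(4),cpose(27,.02)[0].round(4),r.state()['force'].round(1))
r.move_linear(*cpose(26,.0),velocity=.06,force_limit=8)
for th in (24,21.5,19,16.5,14):
    hit=r.move_linear(*cpose(th,0),velocity=.05,force_limit=8);s=r.state();print(th,hit,s['force'].round(1),s['t'])
    if hit:break
im=[snap(n,n+'2.png') for n in('scene','top')]
a=im[0][215:365,160:310,::-1];b=im[1][130:280,200:350,::-1]
cv2.imwrite('pics/z2.png',np.hstack([cv2.resize(i,(400,400),interpolation=2) for i in(a,b)]))
```

```text
[ 0.3  0.1 -0.3]
False [ 0.6646 -0.1376  0.0381] [ 0.6643 -0.137   0.037 ] [ 0.2 -0.2  0. ]
24 False [-0.2  0.1 -0. ] 13.3833
21.5 False [ 0.3 -0.6 -0.3] 13.7083
19 False [ 0.5 -0.5  0.6] 14.0333
16.5 False [ 0.4 -0.8 -0.8] 14.3583
14 False [-0.7  0.3  0.4] 14.6833
```

View pics/z2.png

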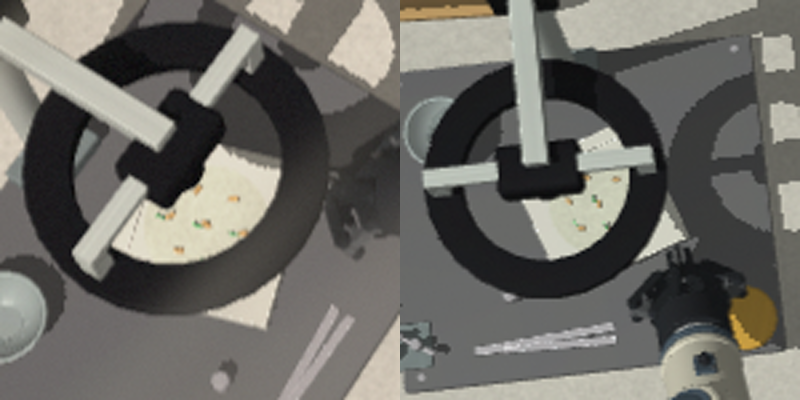

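The carrier has not moved: its front left corner is still at scene (260,338). The finger passed just over the plate's corner, so it is too high. I'll lift, go back round and feel for the board.

Run:
```python
from h import *
r.move_linear(*cpose(14,0,z=.06),velocity=.1)
r.move_linear(*cpose(27,.02,z=.06),velocity=.15)
r.move_linear(*cpose(27,.02,z=.04),velocity=.1)
hit=r.move_linear(*cpose(27,.02,z=.024),velocity=.02,force_limit=3)
s=r.state();print(hit,s['eef_pos'].round(4),s['force'].round(1),s['t'])
```

```text
False [ 0.6644 -0.1371  0.0242] [ 0.  -0.5 -0.5] 17.025
```

Run:
```python
from h import *
s=r.state();print(s['gripper_width'],s['orientation'].round(3))
hit=r.move_linear(*cpose(27,.02,z=.010),velocity=.02,force_limit=3)
s=r.state();print(hit,s['eef_pos'].round(4),s['force'].round(1),s['t'])
im=[snap(n,n+'3.png') for n in('scene','top')]
a=im[0][215:365,190:340,::-1];b=im[1][130:280,200:350,::-1]
cv2.imwrite('pics/z3.png',np.hstack([cv2.resize(i,(400,400),interpolation=2) for i in(a,b)]))
```

```text
0.00027469139529615337 [[ 0.652  0.454  0.608]
 [ 0.332 -0.891  0.31 ]
 [ 0.682  0.    -0.731]]
True [ 0.6646 -0.1371  0.0157] [-0.6  0.7  3.5] 17.5167
```

View pics/z3.png

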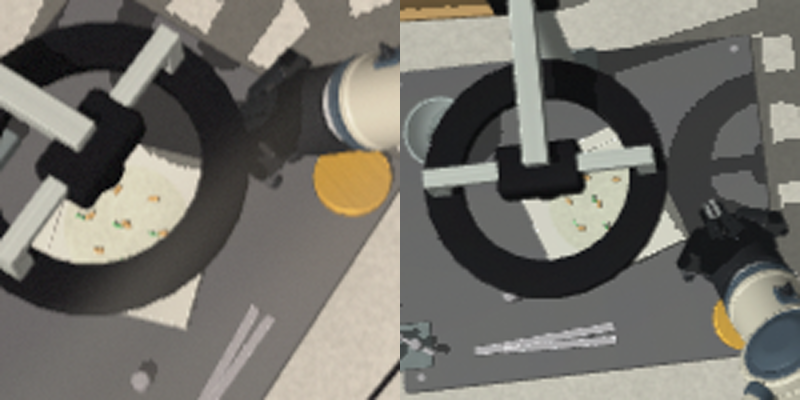

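Run:
```python
from h import *
s=r.state();R=s['orientation'];p=s['eef_pos']
for d in(-.02,0,.011):print(d,(p+d*R[:,2]).round(4),proj('top',p+d*R[:,2]).round(1),proj('scene',p+d*R[:,2]).round(1))
for f in('scene0','scene2','scene3','top0','top2','top3'):
    h=cv2.cvtColor(cv2.imread(f'pics/{f}.png'),cv2.COLOR_BGR2HSV);m=cv2.inRange(h,(14,140,140),(26,255,255));n,l,st,ce=cv2.connectedComponentsWithStats(m);k=1+np.argmax(st[1:,4]);print(f,st[k],ce[k].round(1))
im=cv2.imread('pics/top3.png')[190:240,290:350];cv2.imwrite('pics/z4.png',cv2.resize(im,(720,600),interpolation=2))
```

```text
-0.02 [ 0.6524 -0.1433  0.0303] [316.1 208.2] [274.5 262.1]
0 [ 0.6646 -0.1371  0.0157] [314.2 205. ] [269.3 263. ]
0.011 [ 0.6713 -0.1337  0.0076] [313.2 203.3] [266.5 263.5]
scene0 [502 281  83  51 743] [544.5 309.3]
scene2 [500 281  85  53 791] [542.3 308.6]
scene3 [308 272  29  24 562] [321.7 282.5]
top0 [318 237  23  24 431] [328.9 248.9]
top2 [603 385  37  16 202] [620.3 395.3]
top3 [603 385  37  19 262] [621.7 395. ]
```

View pics/z4.png

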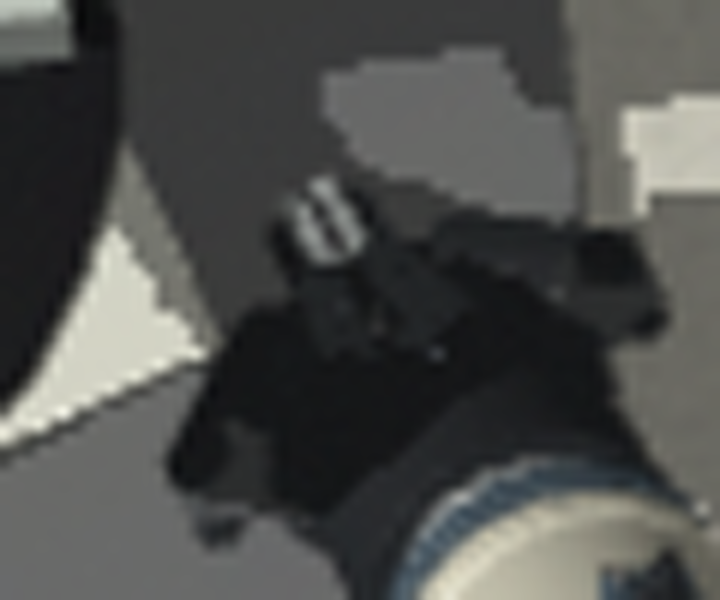

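The finger pads show at top (317.5,208.3), so the tip sits near the TCP, further back than nominal. The jar lid is unmoved at scene (322,282). I'll use the wrist moment to find out what is touching.

Run:
```python
from h import *
def avg(n=8):
    F=[];M=[]
    for _ in range(n):
        r.hold(.04);s=r.state();F.append(s['force']);M.append(s['wrist_torque'])
    return np.mean(F,0),np.mean(M,0)
r.move_linear(*cpose(27,.02,z=.010),velocity=.02,force_limit=2)
a=avg();p=r.state()['eef_pos'];r.move_linear(*cpose(27,.02,z=.03),velocity=.05);b=avg()
F=a[0]-b[0];M=a[1]-b[1];print(p,F.round(2),M.round(3),r.state()['t'])
R=cpose(27,.02)[1];print('tool frame F',(R.T@F).round(2),'M',(R.T@M).round(3))
```

```text
[ 0.66508189 -0.13704748  0.01566595] [-2.12  0.14  5.12] [ 0.266 -0.2    0.111] 18.9333
tool frame F [ 2.16 -1.09 -4.99] M [0.183 0.299 0.019]
```

```bash
sed -i 's/xc=-.122,back=0,z=.037/xc=-.105,back=0,z=.0195/' h.py
python3 - <<'E'
from h import *
r.move_linear(*cpose(27,.02),velocity=.05,force_limit=4);print(r.state()['eef_pos'].round(4))
r.move_linear(*cpose(26.3,.0),velocity=.05,force_limit=8)
for th in np.arange(24.5,9,-2):
    hit=r.move_linear(*cpose(th,0),velocity=.04,force_limit=8);r.hold(.05);s=r.state();print(th,hit,(cpose(th,0)[1].T@s['force']).round(1),s['eef_pos'][2].round(4),round(s['t'],1))
    if hit:break
    if abs(th-16.5)<.1: snap('scene','scene4.png')
for n in('scene','top'): snap(n,n+'5.png')
im=[cv2.imread(f'pics/{f}.png') for f in('scene4','scene5','top5')]
c=[im[0][215:365,160:310],im[1][215:365,160:310],im[2][150:240,220:310]]
cv2.imwrite('pics/z5.png',np.hstack([cv2.resize(i,(266,266),interpolation=2) for i in c]))
E
```

```text
[ 0.6795 -0.1289  0.0191]
24.5 False [ 0.4  1.2 -0.8] 0.02 20.4
22.5 False [ 2.2  2.2 -2.1] 0.0199 20.8
20.5 False [ 1.6  2.2 -2. ] 0.0199 21.1
18.5 False [ 2.   2.1 -2.4] 0.0198 21.5
16.5 False [ 1.8  4.3 -3.6] 0.0198 21.9
14.5 False [ 1.5  5.7 -4.5] 0.0198 22.3
12.5 False [ 1.7  6.2 -4.8] 0.0198 22.7
10.5 False [ 0.8  5.5 -5.9] 0.0198 23.0
```

```bash
cat >> h.py <<'E'
def white(f,box):
    im=cv2.imread(f'pics/{f}.png');x0,y0,x1,y1=box;c=im[y0:y1,x0:x1]
    m=((c.min(2)>135)&(c[:,:,2]>=c[:,:,0]+12)).astype(np.uint8)
    n,l,st,ce=cv2.connectedComponentsWithStats(m);k=1+np.argmax(st[1:,4]);return l==k,st[k]
def fl(f):
    # visible front-left tip below the ring in the scene view: fit front and left edges, intersect
    m,st=white(f,(215,315,285,362));c=max(cv2.findContours(m.astype(np.uint8),0,1)[0],key=cv2.contourArea)
    t=cv2.minEnclosingTriangle(c.astype(np.float32))[1].reshape(-1,2)+[215,315];return t.round(1).tolist(),st[4]
def edge(f,box):
    # left edge of the plate inside the ring, top view: first white pixel per row
    m,_=white(f,box);p=[(box[0]+np.argmax(w)-.5,box[1]+i) for i,w in enumerate(m) if w.sum()>6]
    p=np.array([ray('top',u,v,.030)[:2] for u,v in p]);vx,vy,x,y=cv2.fitLine(p.astype(np.float32),cv2.DIST_HUBER,0,.01,.01).ravel();s=np.sign(vx)
    return np.degrees(np.arctan2(s*vy,s*vx)),(x,y),len(p)
E
python3 - <<'E'
from h import *
a=np.radians(7.1);Q=np.array([[np.cos(a),-np.sin(a)],[np.sin(a),np.cos(a)]])
print('expect FL',proj('scene',[*(P+Q@[-.144,.006]),.030]).round(1))
for f in('scene0','scene4','scene5'):print(f,fl(f))
for f in('top0','top5'):
    try:print(f,edge(f,(236,208,280,226)))
    except Exception as e:print(e)
E
```

```text
expect FL [248.1 356.5]
scene0 ([[264.6, 317.7], [235.3, 332.3], [258.9, 338.2]], np.int32(236))
scene4 ([[224.4, 333.7], [252.6, 346.9], [268.9, 314.2]], np.int32(465))
scene5 ([[249.3, 352.4], [275.4, 311.8], [218.6, 333.5]], np.int32(698))
top0 (np.float32(25.476154), (np.float32(0.61769325), np.float32(0.04253088)), 17)
top5 (np.float32(9.197516), (np.float32(0.6241609), np.float32(0.06280308)), 18)
```

View pics/z5.png

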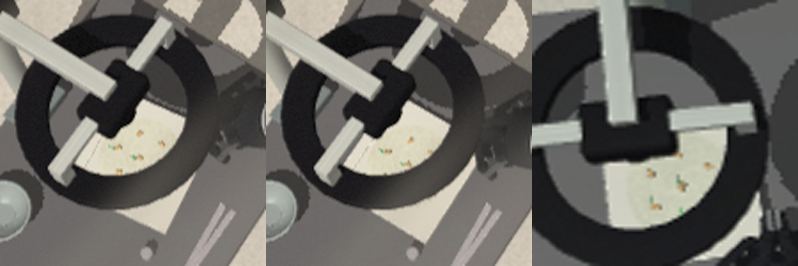

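The carrier follows the push well. Its left edge is about 2–3° from square and its front left corner is nearing the stop peg. Now the last press home.

Run:
```python
from h import *
for th,g in((9,0),(8,0),(7.1,0),(7.1,-.004),(7.1,-.008),(7.1,-.012)):
    hit=r.move_linear(*cpose(th,g),velocity=.025,force_limit=6);r.hold(.05);s=r.state();print(th,g,hit,(cpose(th,0)[1].T@s['force']).round(1),s['eef_pos'].round(4),round(s['t'],1))
    if hit:break
for n in('scene','top'): snap(n,n+'6.png')
print(fl('scene6'))
ang,c,n=edge('top6',(236,208,280,226));d=P-np.array(c);a=np.radians(ang);print(ang,'edge offset from pivot',(np.array([-np.sin(a),np.cos(a)])@-d))
```

```text
9 0 False [ 2.2  5.5 -4.4] [ 0.6132 -0.0962  0.0198] 23.5
8 0 False [ 2.   6.3 -4.8] [ 0.6102 -0.0948  0.0198] 23.9
7.1 0 False [ 1.9  6.4 -5. ] [ 0.6075 -0.0936  0.0198] 24.2
7.1 -0.004 True [-0.5  4.6 -6.1] [ 0.6071 -0.0927  0.0199] 24.4
([[280.6, 310.1], [215.4, 333.6], [247.0, 355.9]], np.int32(886))
6.4573255 edge offset from pivot -0.0024013866886137573
```

Run:
```python
from h import *
r.move_linear(*cpose(7.1,.012),velocity=.05)
print(r.ik(*cpose(7.1,.012,xc=-.06)) is not None)
r.move_linear(*cpose(7.1,.012,xc=-.06),velocity=.08,force_limit=8)
for g in(.003,-.001,-.004,-.007,-.010,-.014):
    hit=r.move_linear(*cpose(7.1,g,xc=-.06),velocity=.02,force_limit=6);r.hold(.05);s=r.state();print(g,hit,(cpose(7.1,0)[1].T@s['force']).round(1),s['eef_pos'].round(4),round(s['t'],1))
    if hit:break
r.move_linear(*cpose(7.1,.015,xc=-.06),velocity=.05)
for n in('scene','top'): snap(n,n+'7.png')
print(fl('scene7'))
ang,c,n=edge('top7',(236,208,280,226));d=P-np.array(c);a=np.radians(ang);print(ang,'edge offset from pivot',(np.array([-np.sin(a),np.cos(a)])@-d))
```

```text
True
0.003 False [-0.4 -0.4 -0.3] [ 0.6524 -0.0903  0.0196] 26.3
-0.001 False [-0.9  2.8  0.5] [ 0.652  -0.0866  0.0196] 26.7
-0.004 True [ 1.7  2.6 -2. ] [ 0.6523 -0.0855  0.0203] 26.9
([[279.9, 310.5], [213.1, 333.6], [246.8, 356.9]], np.int32(936))
6.471626 edge offset from pivot 0.0005238692260020173
```

The corrected front left corner (247.9,356.7) matches the expected (248.1,356.5). The left edge's corrected angle is 7.3° against the stand's 7.1°, and the notch is seated. I'll retract and check the lamp and bystanders.

Run:
```python
from h import *
for b in(.12,.1,.08,.06):
    try:
        r.move_linear(*cpose(7.1,.03,xc=-.08,back=b),velocity=.12);print('back',b);break
    except r.IKError as e:print(e)
for n in('scene','top'): snap(n,n+'8.png')
print(fl('scene8'),edge('top8',(236,208,280,226)),r.state()['t'],r.state()['force'].round(1))
# lamp head: darkest blob near its expected place; diff of other objects against start
a=np.radians(7.1+91.7);X=[*(H+.15*np.array([np.cos(a),np.sin(a)])),.12];print('expect head',proj('top',X),proj('scene',X))
for n,b in(('top',(100,230,200,290)),('scene',(90,400,230,479))):
    im=cv2.imread(f'pics/{n}8.png')[b[1]:b[3],b[0]:b[2]];m=(im.max(2)<45).astype(np.uint8);k,l,st,ce=cv2.connectedComponentsWithStats(m);j=1+np.argmax(st[1:,4]);print(n,ce[j]+b[:2],st[j])
```

```text
back 0.12
([[246.6, 356.8], [280.1, 310.5], [213.1, 333.6]], np.int32(926)) (np.float32(6.471626), (np.float32(0.62817425), np.float32(0.07068722)), 18) 28.9 [ 0.3 -0.2 -0.9]
expect head [125.08280507 265.07907055] [168.7323705  492.34223309]
top [128.50442478 266.65486726] [ 18  28  25  18 226]
scene [ 98.52777778 449.        ] [ 0 40 19 19 36]
```

```bash
python3 -c "
from h import *
print(r.hand_in())"
```

```text
the job is handed in; nothing more can be done
None
```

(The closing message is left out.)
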